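# Switch on the hob zone under the kettle

## Task

Start the kettle heating: on the twin hob, press the red on/off key of whichever zone the kettle is standing on and let it spring back, then press the plus key of that same zone, let it spring back too, and withdraw. Press gently with the fingertips, one key at a time, and leave all other keys alone; nothing is to be picked up, and the kettle, the casserole and everything else on the worktop stay where they are.

Things in the scene. Friction and masses are not known exactly. Their poses are not given: they have to be found in the camera images.
- hob: Portable twin hob, black glass in a stainless housing, fixed: 380 mm deep (x), 600 mm wide (y). Origin under its middle, on the worktop; -x is its front edge (towards the robot), +y its left, z up. The glass top is 66 mm above the worktop, the black control strip along the front (100 mm deep) 58 mm.
- key_row (a point): middle of the row of eight round push keys, 26 mm across, that runs along the hob's y at x = -140 mm; level with the key tops, 66 mm above the worktop and 8 mm above the strip; axes as the hob's. Keys at y, in mm: left zone's minus +190, on/off +145, plus +100; timer +30, lock -30; right zone's minus -100, on/off -145, plus -190. On/off keys are red, the others grey with white marks.
- left_zone (a point): middle of the left cooking zone (grey ring of 220 mm on the glass), on the glass top 66 mm above the worktop; its keys are the three in front of it
- right_zone (a point): the same for the right zone
- left_power_top (a point): middle of the top of the left zone's red on/off key (white power mark). Keys move straight down 5 mm on a spring (about 1 N starts one, 7.5 N takes it fully down, to a hard stop 3 mm above the strip) and spring back; the hob takes a press from 2 mm
- left_plus_top (a point): middle of the top of the left zone's grey plus key (moves down with it), 45 mm to the hob's right (-y) of the on/off key
- right_power_top (a point): middle of the top of the right zone's red on/off key (white power mark). Keys move straight down 5 mm on a spring (about 1 N starts one, 7.5 N takes it fully down, to a hard stop 3 mm above the strip) and spring back; the hob takes a press from 2 mm
- right_plus_top (a point): middle of the top of the right zone's grey plus key (moves down with it), 45 mm to the hob's right (-y) of the on/off key
- left_minus (a joint): the left zone minus key: how far this key is down, 0 (up) to 0.005 m (fully down)
- left_power (a joint): the left zone on/off key: how far this key is down, 0 (up) to 0.005 m (fully down)
- left_plus (a joint): the left zone plus key: how far this key is down, 0 (up) to 0.005 m (fully down)
- right_minus (a joint): the right zone minus key: how far this key is down, 0 (up) to 0.005 m (fully down)
- right_power (a joint): the right zone on/off key: how far this key is down, 0 (up) to 0.005 m (fully down)
- right_plus (a joint): the right zone plus key: how far this key is down, 0 (up) to 0.005 m (fully down)
- timer (a joint): the timer key: how far this key is down, 0 (up) to 0.005 m (fully down)
- lock (a joint): the lock key: how far this key is down, 0 (up) to 0.005 m (fully down)
- kettle_center (a point): the stainless kettle with black bail handle, standing roughly centred on one of the two zones; this point is on its axis 60 mm above its base. Body 184 mm across, 148 mm high to the lid's knob, handle to 218 mm; the spout points away from the keys, reaching 140 mm from the axis
- casserole_center (a point): blue casserole with a steel lid on the other zone; point on its axis 50 mm above its base. 202 mm across, 128 mm high with knob, black loop handles on two sides to 128 mm from the axis
- cup_center (a point): white mug, 76 mm across, 85 mm high, on the worktop in front of the hob's left; point on its axis, half-way up
- spoon_center (a point): steel spoon 190 mm long lying on the worktop in front of the hob's right; point near its middle
- carton_center (a point): open carton of sachets, 110 x 70 x 130 mm (about 180 mm to the flap), left of the hob; point at its middle
- bottle1_center (a point): capped bottle of brown tea, 66 mm across, 208 mm high, upright to the right of the hob; point on its axis 100 mm up
- bottle2_center (a point): capped bottle of brown tea, 66 mm across, 208 mm high, upright to the right of the hob; point on its axis 100 mm up
- bottle3_center (a point): capped bottle of brown tea, 66 mm across, 208 mm high, upright to the right of the hob; point on its axis 100 mm up

How it is judged (in metres and radians):
On the way, in this order (a step that is already met when the one before it is completed fails the run):
1. the on/off key of the zone under the kettle is pressed with the fingers (((horizontal distance between kettle_center and left_zone below 0.06 m and (value of joint left_power above 0.002 m and contact force between the fingers and hob above 0.3 N)) or (horizontal distance between kettle_center and right_zone below 0.06 m and (value of joint right_power above 0.002 m and contact force between the fingers and hob above 0.3 N)))), for 0.05 s.
2. that on/off key has sprung back (((horizontal distance between kettle_center and left_zone below 0.06 m and value of joint left_power below 0.001 m) or (horizontal distance between kettle_center and right_zone below 0.06 m and value of joint right_power below 0.001 m))), for 0.05 s.
3. the plus key of the same zone is pressed with the fingers (((horizontal distance between kettle_center and left_zone below 0.06 m and (value of joint left_plus above 0.002 m and contact force between the fingers and hob above 0.3 N)) or (horizontal distance between kettle_center and right_zone below 0.06 m and (value of joint right_plus above 0.002 m and contact force between the fingers and hob above 0.3 N)))), for 0.05 s.
4. that plus key has sprung back (((horizontal distance between kettle_center and left_zone below 0.06 m and value of joint left_plus below 0.001 m) or (horizontal distance between kettle_center and right_zone below 0.06 m and value of joint right_plus below 0.001 m))), for 0.05 s.
At the end, for the whole second after the job is handed in: All keys are up again (within 1 mm), the kettle and casserole stand upright (within 0.1 rad), and they and all other loose things are within 15 mm of where they started ((horizontal distance between kettle_center and left_zone below 0.06 m or horizontal distance between kettle_center and right_zone below 0.06 m) and value of joint each of left_minus, left_power, left_plus, right_minus, right_power, right_plus, timer, lock below 0.001 m and distance of each of kettle_center, casserole_center, bottle1_center, bottle2_center, bottle3_center, cup_center, spoon_center, carton_center from where it was at the start of the episode below 0.015 m and angle between each of kettle_center, casserole_center's own z axis and vertical below 0.1 rad); the robot touches nothing.
It fails at once if a key other than the kettle zone's on/off and plus goes down more than 1.5 mm ((horizontal distance between kettle_center and left_zone below 0.06 m and value of joint any of left_minus, right_minus, right_power, right_plus, timer, lock above 0.0015 m) or (horizontal distance between kettle_center and right_zone below 0.06 m and value of joint any of left_minus, left_power, left_plus, right_minus, timer, lock above 0.0015 m)).
It fails at once if on/off and plus are down (over 1.5 mm) together ((horizontal distance between kettle_center and left_zone below 0.06 m and value of joint each of left_power, left_plus above 0.0015 m) or (horizontal distance between kettle_center and right_zone below 0.06 m and value of joint each of right_power, right_plus above 0.0015 m)).
It fails at once if the hob is pushed with more than 30 N (contact force between any of the fingers, the arm and hob above 30 N).
It fails at once if the kettle, the casserole or another loose thing is moved more than 15 mm, tipped or lifted (distance of any of kettle_center, casserole_center, bottle1_center, bottle2_center, bottle3_center, cup_center, spoon_center, carton_center from where it was at the start of the episode above 0.015 m).
It also fails if it takes over 35 s, if anything falls off the work surface, if the arm or the gripper's body presses on something with over 40 N, if the wrist force passes 120 N, or if a joint passes its speed limit or range.

## Robot

A 6-joint arm with a two-finger parallel gripper is mounted at the origin on the work surface. World frame = base frame: x ahead of the robot, y to its left, z up, the work surface at z = 0. Lengths are in m, angles in degrees, forces in N, time in s.
With the tool pointing down it reaches from about 0.325 to 0.875 m from the base axis. Payload 4.4 kg.
Tool frame: the origin (TCP) lies between the finger pads; the fingertips stand 11 mm ahead of it and the grasp point (between the pads) lies 8 mm behind it; z points along the fingers, y is the line along which they close (so a half turn about z gives the same grasp; the last joint's range is limited). The gripper opens to 85 mm and grips with 20 to 120 N. Pads are 22 mm wide; open, the fingers measure 114 mm over their backs; the gripper's body (76 mm by 85 mm) begins 54 mm behind the grasp point. The pads swing forward as they close: fully open they stand 13 mm farther back than shut.
Start: joints at [-76.404, 11.837, 88.321, -0, 79.842, -8.623], TCP at [0.217, -0.532, 0.242] pointing down, gripper open.
Joint ranges: [-156.59, 156.59], [-49.26, 127.26], [12.9, 141.05], [-63.56, 243.56], [4.71, 150.69], [-161.64, 161.64]. Speed limits (degrees/s): [159.86, 159.86, 180, 180, 180, 180].

## Interface

Orientations are given as a 3x3 rotation matrix whose columns are the frame's x, y, z axes.
In Python, from bench import bot, get_image, find_in, tip_of gives the robot as it stands. The module is installed in compiled form; this text tells all that it offers.
- The arm moves only by the tool carry_out, never from a script. Its argument "rows" is a list of rows, each a list of 2 entries, a list of its own where there are three numbers: the shift along the tool's x, y, z in cm, then the turn about the tool's z in degrees. A call has 1 to 12 rows; each row is the pose to reach, as a shift and turn from the pose commanded when the call began, along the tool's axes at that moment; what a row does not reach only later rows make up. A row lasts 1/10 s, in which the tool goes at most 50 mm and 8.59 degrees, less where a joint would pass 70% of its speed; a pose out of reach is approached as far as the arm can. A call with a gripper value outside its range is refused whole. "jaw" is the opening, from 0 (shut) to 1 (fully open), set as the call begins (left out, the last holds). The fingers move at their own pace and stop on an object; "squeeze" is the grip in N (left out, the last holds). Time passes only in rows, so rows that repeat a pose let the fingers close. It gives the time, the measured TCP pose, the force, the opening and the grip force at its end, in the units of the state.
- bot.read_state(): the state, without advancing time (a new reading comes with each control period).
- get_image(name): name is "scene" or "side" or "wrist"; returns a dict with "frame" (384x512x3 uint8, blue, green, red), "z_map" (384x512 float32, m along the optical axis (not along the pixel's ray), 0 where there is no reading), "fx", "fy", "cx", "cy" (pixels), "distortion" ([k1, k2, p1, p2, k3] as OpenCV has them; the pictures are not rectified), "rvec" (rotation vector, rad) and "tvec" (3), from world to camera coordinates, as OpenCV has them; the wrist camera has in their place "tool_from_camera" (4x4, takes a point from camera to tool coordinates, whose origin is the TCP and whose axes are the flange's). Camera axes: x right, y down, z forward; pixel columns grow to the right and rows downward; lengths in m; the calibration is good to about 2 mm. A picture is of the moment at which its call begins: read the wrist's pose just before it.
- bot.job_done(): hands the job in; it is judged then, once.
Trained networks look in the newest picture that a camera, given by its name, has taken for a name from the list of things; names that differ only in an ending like _2 or _b are one class to them, and where a whole thing is asked for, a point or a joint stands for the part that bears it (a point fixed in the world has none). Each returns a list of dicts, best first, with "p" (0 to 1); they miss things now and then, are a little off and sometimes report something else, mostly with a low value. They report only what shows in the picture. A call takes as long as a camera call.
- find_in(query, camera): "xy" ([column, row] in pixels, amid what is visible of it).
- tip_of(query, camera): "xy" ([column, row] in pixels: a listed point, or the origin of a listed thing).
The state is a dict: "clock": time; "joint_positions": joint angles; "joint_velocities": joint speeds; "joint_efforts": joint torques, N m; "ee_pos": TCP position; "ee_rot": TCP orientation; "ft_force": force on the tool from outside, world axes, zero at the start; "wrist_torque": the same for the moment, N m; "gripper_width": finger opening in m; "grip_force": force on a finger pad.
Only numpy, scipy, OpenCV 4.12 (cv2) and the standard library are available. Lean on these libraries where they do the work, as an engineer would, in place of code of your own. Each camera call takes 0.05 s, during which the arm holds its last target. There are 200 camera calls.

## Working session

There is one attempt and no reset: what is moved stays moved. The work goes in short steps, Python scripts to look and compute and a tool call to move; the robot and the scene stay as the last step left them, time stands still between calls to the robot, and variables do not carry over. Pictures are saved under pics/ and viewed, at most 10 in all, crops included, and the job is handed in when it is done.

Besides the shell and the picture viewer there is one more tool, called after "Call:" by a JSON object that holds its "api" and its "payload". carry_out: Moves the arm, as the interface text tells. Its arguments: {"type":"object","properties":{"rows":{"type":"array"},"jaw":{"type":"number"},"squeeze":{"type":"number"}},"required":["rows"]}

```bash
mkdir -p pics; cat > h.py <<'E'
import numpy as np, cv2
from bench import bot, get_image, find_in, tip_of
def cam(name):
    s=bot.read_state(); im=get_image(name); K=np.array([[im['fx'],0,im['cx']],[0,im['fy'],im['cy']],[0,0,1.]]); D=np.array(im['distortion'],float)
    if 'rvec' in im:
        R=cv2.Rodrigues(np.array(im['rvec'],float))[0]; t=np.array(im['tvec'],float).ravel(); Rw=R.T; o=-R.T@t
    else:
        T=np.array(im['tool_from_camera']); Re=np.array(s['ee_rot']); Rw=Re@T[:3,:3]; o=Re@T[:3,3]+np.array(s['ee_pos'])
    return im,K,D,Rw,o
def ray(c,xy,z):
    im,K,D,Rw,o=c
    u=cv2.undistortPoints(np.array([[xy]],float),K,D).ravel(); d=Rw@np.array([u[0],u[1],1]); return o+d*(z-o[2])/d[2]
def dep(c,xy):
    im,K,D,Rw,o=c
    u=cv2.undistortPoints(np.array([[xy]],float),K,D).ravel(); x,y=map(int,np.round(xy)); return o+Rw@np.array([u[0],u[1],1])*im['z_map'][y,x]
E
python3 - <<'E'
from h import *
s=bot.read_state(); print(s['clock'],s['ee_pos'],np.round(s['ee_rot'],3).tolist(),s['gripper_width'])
for n in ['scene','side','wrist']:
    c=cam(n); cv2.imwrite(f'pics/{n}0.png',c[0]['frame'])
    for q in ['left_power_top','left_plus_top','right_power_top','right_plus_top','key_row','kettle_center','casserole_center','left_zone','right_zone']:
        r=tip_of(q,n)
        if r: 
            z=.126 if 'kettle' in q else .116 if 'cass' in q else .066
            print(n,q,np.round(r[0]['xy'],1),round(r[0]['p'],2),np.round(ray(c,r[0]['xy'],z),4),np.round(dep(c,r[0]['xy']),4))
E
```

```text
0.0 [ 0.21725084 -0.53158133  0.24109544] [[0.926, 0.378, -0.001], [0.378, -0.926, 0.002], [0.0, -0.002, -1.0]] 0.08533194575933141
scene left_power_top [275.9 175.8] 0.36 [0.5013 0.1533 0.066 ] [0.4983 0.1593 0.0621]
scene left_plus_top [269.6 182.7] 0.36 [0.5044 0.0933 0.066 ] [0.5013 0.0993 0.0619]
scene right_power_top [243.5 217.3] 0.57 [ 0.5351 -0.1612  0.066 ] [ 0.5302 -0.1531  0.0593]
scene right_plus_top [240.2 217.5] 0.6 [ 0.5255 -0.168   0.066 ] [ 0.5277 -0.1717  0.069 ]
scene key_row [262.5 194.5] 0.84 [0.5216 0.0035 0.066 ] [0.5156 0.0146 0.058 ]
scene kettle_center [244.2 160.7] 0.67 [0.3815 0.106  0.126 ] [0.3135 0.2195 0.0539]
scene casserole_center [328.5 172.2] 0.76 [0.7062 0.2026 0.116 ] [0.737  0.117  0.1676]
scene right_zone [169.9 247.1] 0.74 [ 0.4111 -0.4262  0.066 ] [ 0.4585 -0.479   0.1213]
side left_power_top [237.8 166.1] 0.45 [0.5062 0.1448 0.066 ] [0.5064 0.1467 0.0643]
side left_plus_top [239.3 173.2] 0.51 [0.5069 0.1028 0.066 ] [0.5069 0.1027 0.0661]
side right_power_top [253.3 217.1] 0.51 [ 0.5276 -0.1318  0.066 ] [ 0.5276 -0.1317  0.0659]
side right_plus_top [258.3 225.1] 0.37 [ 0.5395 -0.1711  0.066 ] [ 0.539  -0.1738  0.0693]
side key_row [244.7 189.4] 0.85 [0.5159 0.0108 0.066 ] [0.516  0.0121 0.0646]
side kettle_center [311.  200.7] 0.95 [ 0.7327 -0.1355  0.126 ] [ 0.7153 -0.1834  0.1792]
side casserole_center [285.2 146.1] 0.63 [0.705  0.1832 0.116 ] [0.6901 0.1254 0.1656]
side right_zone [238.8 166.2] 0.15 [0.5101 0.1437 0.066 ] [0.5104 0.1461 0.0638]
```

View pics/side0.png

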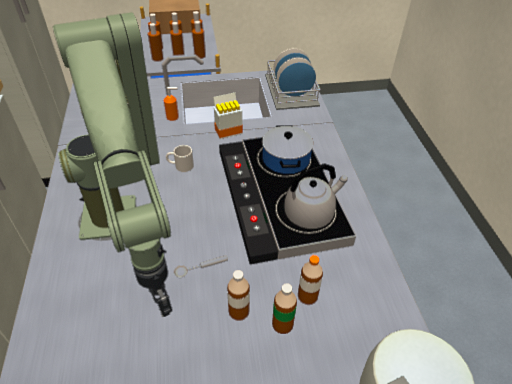

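View pics/scene0.png

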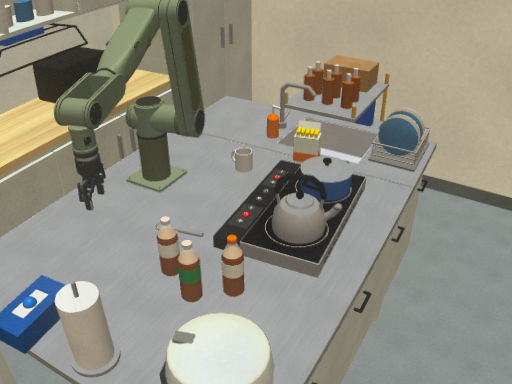

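The side view shows the kettle at about (311, 200), on the right zone, with the right red key at (253, 217) in front of it and the casserole on the left zone. The scene view agrees. I'll go up and across to above the right-hand keys with the jaw shut.

Call:
{"api": "carry_out", "payload": {"rows": [[[0,0,-4],0],[[2,-1,-8],0],[[6,-3.5,-8],0],[[10,-6,-8],0],[[14,-8.3,-8],0],[[18,-10.6,-8],0],[[22,-13,-8],0],[[26,-15.3,-8],0],[[30,-17.7,-8],0],[[34,-20,-8],0],[[38,-22.4,-8],0],[[40,-23.7,-8],0]], "jaw": 0, "squeeze": 20}}

```text
clock: 2.7
ee_pos: [0.4997, -0.1586, 0.3224]
ee_rot: [[0.924, 0.381, 0.001], [0.381, -0.924, 0.001], [0.001, -0.0, -1.0]]
ft_force: [-1.0, -0.8, -0.5]
gripper_width: 0.0001
grip_force: 0.0
```

```bash
cat > k.py <<'E'
from h import *
s=bot.read_state(); print(s['clock'],s['ee_pos'],np.round(s['ee_rot'],3).tolist(),s['gripper_width'],s['ft_force'])
def red(n):
    c=cam(n); f=c[0]['frame'].astype(int); m=((f[...,2]>110)&(f[...,1]<80)&(f[...,0]<80)).astype(np.uint8)
    N,_,st,ce=cv2.connectedComponentsWithStats(m)
    for i in range(1,N):
        if st[i,4]>6:
            p=ray(c,ce[i],.066); d=dep(c,ce[i])
            if .4<p[0]<.65: print(n,np.round(ce[i],1),st[i].tolist(),np.round(p,4),np.round(d,4))
    return c
for n in ['scene','side','wrist']: c=red(n)
cv2.imwrite('pics/wrist1.png',c[0]['frame'])
for q in ['right_power_top','right_plus_top','key_row']:
    r=tip_of(q,'wrist')
    if r: print(q,r[0],ray(c,r[0]['xy'],.066))
E
python3 k.py
```

```text
2.7 [ 0.49967687 -0.15857416  0.32242326] [[0.924, 0.381, 0.001], [0.381, -0.924, 0.001], [0.001, -0.0, -1.0]] 9.721787340735017e-05 [-0.98737212 -0.80580018 -0.51281985]
scene [300.8 156.5] [293, 153, 21, 8, 108] [0.5194 0.3536 0.066 ] [0.489  0.4233 0.0256]
scene [276.9 176.6] [274, 175, 7, 5, 17] [0.5079 0.1493 0.066 ] [0.5118 0.1414 0.0712]
scene [244.9 214.2] [242, 212, 7, 5, 25] [ 0.5297 -0.1422  0.066 ] [ 0.5317 -0.1454  0.0686]
scene [231.8 241.5] [227, 239, 10, 5, 28] [ 0.572  -0.3002  0.066 ] [ 0.6664 -0.446   0.2009]
scene [235.7 259. ] [230, 256, 12, 5, 14] [ 0.6301 -0.3709  0.066 ] [ 0.6831 -0.4543  0.1486]
scene [187.1 265. ] [181, 264, 13, 3, 17] [ 0.513  -0.4711  0.066 ] [ 0.577  -0.5481  0.1506]
side [195.7  31.7] [191, 28, 13, 6, 19] [0.4083 1.3246 0.066 ] [0.4053 1.1766 0.1377]
side [224.4 131.6] [215, 124, 20, 14, 128] [0.4759 0.3743 0.066 ] [0.479  0.4146 0.0345]
side [237.2 164.9] [234, 162, 7, 6, 25] [0.5045 0.1524 0.066 ] [0.5044 0.1508 0.0675]
side [253.5 218.1] [250, 215, 8, 7, 35] [ 0.5275 -0.1363  0.066 ] [ 0.5276 -0.1361  0.0658]
wrist [21.2 57.6] [9, 45, 25, 26, 293] [0.5064 0.1516 0.066 ] [0.5065 0.151  0.0668]
wrist [20.  58.5] [17, 54, 7, 8, 35] [0.5049 0.1527 0.066 ] [0.505  0.1523 0.0665]
wrist [257.1 139.6] [254, 136, 6, 7, 9] [ 0.5253 -0.1464  0.066 ] [ 0.5253 -0.1464  0.066 ]
wrist [247.6 141.4] [244, 138, 9, 6, 10] [ 0.5184 -0.1359  0.066 ] [ 0.5183 -0.1359  0.0655]
wrist [459.5 300.1] [442, 293, 43, 25, 188] [ 0.4205 -0.5195  0.066 ] [ 0.452  -0.4338  0.1518]
right_power_top {'xy': [253.2, 129.9], 'p': 0.52} [ 0.5347302  -0.13705684  0.066     ]
right_plus_top {'xy': [283.7, 142.5], 'p': 0.64} [ 0.53505054 -0.17972586  0.066     ]
key_row {'xy': [140.6, 101.5], 'p': 0.75} [0.51290547 0.00604342 0.066     ]
```

View pics/wrist1.png

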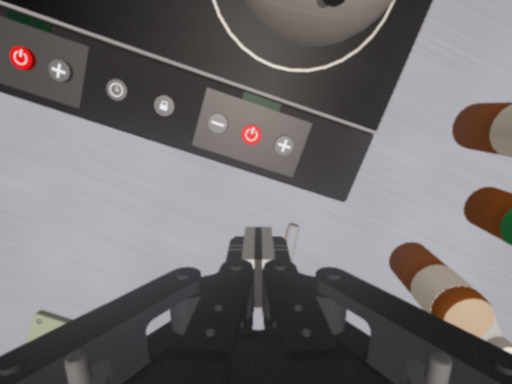

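The wrist view shows the left on/off key at (21, 57) and its plus at (60, 71). The timer is at (117, 90) and the lock at (164, 105). The right zone's minus is at (218, 123), on/off at (251, 134) and plus at (284, 145). I'll fit the row to these.

```bash
cat > fit.py <<'E'
from h import *
def fit(px,ys,c,show=True):
    P=np.array([ray(c,p,.066)[:2] for p in px]); Y=np.array(ys)/1000
    # rigid fit: p = o + y*u
    pc=P.mean(0); d=(Y-Y.mean())@(P-pc); u=d/np.hypot(*d); o=pc-u*Y.mean()
    print('yaw',np.degrees(np.arctan2(-u[0],u[1])),'res mm',np.round((P-(o+Y[:,None]*u))*1000,1).tolist())
    s=bot.read_state(); R=np.array(s['ee_rot']); e=np.array(s['ee_pos'])
    for n,y in [('pow',-.145),('plus',-.19)]:
        k=np.r_[o+y*u,.066]; print(n,np.round(k,4),'tool shift to tip-on-key cm',np.round(R.T@(k+[0,0,.011]-e)*100,2))
E
python3 - <<'E'
from fit import *
c=cam('wrist'); f=c[0]['frame'][100:170,190:320]
cv2.imwrite('pics/crop.png',cv2.resize(f,None,fx=6,fy=6,interpolation=cv2.INTER_CUBIC))
fit([(21.5,57.5),(60,71),(117,90),(164,105),(218,123),(251,134),(284.5,145.5)],[145,100,30,-30,-100,-145,-190],c)
E
```

```text
yaw 4.075516465766647 res mm [[0.4, -0.7], [-0.3, -1.1], [-0.4, -0.4], [0.3, 0.6], [0.2, 0.3], [0.1, 1.1], [-0.3, 0.1]]
pow [ 0.5268 -0.1417  0.066 ] tool shift to tip-on-key cm [ 3.52 -0.86 24.52]
plus [ 0.53   -0.1865  0.066 ] tool shift to tip-on-key cm [ 2.13  3.42 24.52]
```

The fit residuals are about 1 mm. I'll descend to 3 cm above the on/off key.

Call:
{"api": "carry_out", "payload": {"rows": [[[1.8,-0.5,3],0],[[3.5,-0.9,7],0],[[3.5,-0.9,11],0],[[3.5,-0.9,15],0],[[3.5,-0.9,18.5],0],[[3.5,-0.9,21.5],0],[[3.5,-0.9,21.5],0],[[3.5,-0.9,21.5],0]]}}

```text
clock: 3.85
ee_pos: [0.5268, -0.141, 0.1075]
ee_rot: [[0.926, 0.377, -0.001], [0.377, -0.926, 0.0], [-0.001, -0.0, -1.0]]
ft_force: [0.1, -0.2, 0.0]
gripper_width: 0.0
grip_force: 0.0
```

```bash
python3 - <<'E'
from h import *
s=bot.read_state(); R=np.array(s['ee_rot']); e=np.array(s['ee_pos'])
for k in ([.5268,-.1417,.077],[.53,-.1865,.077]): print(np.round(R.T@(np.array(k)-e)*100,2))
print(s['ft_force'],e)
c=cam('wrist'); cv2.imwrite('pics/wrist2.png',c[0]['frame'])
E
```

```text
[-0.02  0.06  3.05]
[-1.41  4.33  3.05]
[ 0.12256848 -0.22557936  0.03823285] [ 0.52675729 -0.14104826  0.10747036]
```

View pics/wrist2.png

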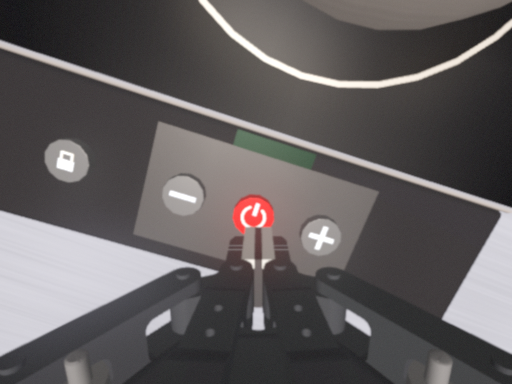

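From close by, the lock is at (67, 160), minus at (183, 195), on/off at (253, 215) and plus at (321, 237). The fingertip is just in front of and over the on/off key. I'll refit from here.

```bash
python3 - <<'E'
from fit import *
c=cam('wrist')
fit([(67,160),(183,195),(253,215),(321,237)],[-30,-100,-145,-190],c)
E
```

```text
yaw 4.295678582424273 res mm [[-0.1, 0.4], [-0.1, 0.1], [0.6, 0.3], [-0.3, -0.7]]
pow [ 0.5299 -0.1368  0.066 ] tool shift to tip-on-key cm [ 0.28 -0.4   3.26]
plus [ 0.5333 -0.1816  0.066 ] tool shift to tip-on-key cm [-1.1   3.88  3.27]
```

Call:
{"api": "carry_out", "payload": {"rows": [[[0,0.1,1.3],0],[[0,0.1,2.4],0],[[0,0.1,2.6],0],[[0,0.1,2.8],0],[[0,0.1,2.9],0],[[0,0.1,2.9],0]]}}

```text
clock: 4.55
ee_pos: [0.5276, -0.141, 0.0783]
ee_rot: [[0.926, 0.378, 0.0], [0.378, -0.926, 0.0], [0.0, 0.0, -1.0]]
ft_force: [-0.9, -0.3, 0.4]
gripper_width: 0.0
grip_force: 0.0
```

Call:
{"api": "carry_out", "payload": {"rows": [[[0.2,-0.3,0],0],[[0.2,-0.3,0.1],0],[[0.2,-0.3,0.2],0],[[0.2,-0.3,0.3],0],[[0.2,-0.3,0.3],0]]}}

```text
clock: 5.05
ee_pos: [0.5285, -0.1373, 0.0756]
ee_rot: [[0.926, 0.378, 0.001], [0.378, -0.926, 0.0], [0.001, -0.0, -1.0]]
ft_force: [-0.0, 0.5, 2.4]
gripper_width: -0.0
grip_force: 1.4
```

Contact at 2.4 N, so the key is about 1 mm down. I'll press 2 mm further.

Call:
{"api": "carry_out", "payload": {"rows": [[[0,0,0.1],0],[[0,0,0.2],0],[[0,0,0.2],0]]}}

```text
clock: 5.35
ee_pos: [0.5285, -0.1373, 0.0736]
ee_rot: [[0.926, 0.378, 0.001], [0.378, -0.926, 0.0], [0.001, 0.0, -1.0]]
ft_force: [-0.1, 3.0, 5.0]
gripper_width: -0.0001
grip_force: 2.7
```

Call:
{"api": "carry_out", "payload": {"rows": [[[0,0,0.05],0],[[0,0,0.05],0]]}}

```text
clock: 5.55
ee_pos: [0.5285, -0.1373, 0.0733]
ee_rot: [[0.926, 0.378, 0.001], [0.378, -0.926, 0.0], [0.001, 0.0, -1.0]]
ft_force: [-0.4, 2.8, 6.2]
gripper_width: -0.0003
grip_force: 2.9
```

```bash
python3 - <<'E'
from fit import *
c=cam('wrist'); s=bot.read_state(); print(s['ft_force'],s['ee_pos']); cv2.imwrite('pics/wrist3.png',c[0]['frame'])
E
```

```text
[-0.39935537  2.52154959  5.38117016] [ 0.52849268 -0.13733881  0.07326457]
```

View pics/wrist3.png

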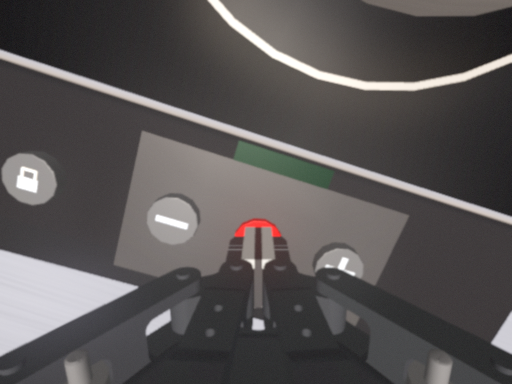

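The fingertip sits centrally on the red key (258, 235) with about 5–6 N on it. I'll lift, shift to the plus key and come down to just above it.

Call:
{"api": "carry_out", "payload": {"rows": [[[0,0,-1],0],[[0,0,-2.5],0],[[0,0,-2.5],0],[[-0.7,2.1,-2.5],0],[[-1.4,4.3,-2.5],0],[[-1.4,4.3,-2.5],0],[[-1.4,4.3,-1.5],0],[[-1.4,4.3,-0.7],0],[[-1.4,4.3,-0.7],0]]}}

```text
clock: 6.5
ee_pos: [0.5298, -0.181, 0.0775]
ee_rot: [[0.925, 0.379, -0.004], [0.379, -0.925, 0.002], [-0.003, -0.004, -1.0]]
ft_force: [0.5, 0.3, -0.5]
gripper_width: -0.0
grip_force: 0.0
```

```bash
python3 - <<'E'
from fit import *
c=cam('wrist'); s=bot.read_state(); print(s['ft_force'],s['ee_pos']); cv2.imwrite('pics/wrist4.png',c[0]['frame'])
E
```

```text
[-0.78975359  0.41657291  0.09582353] [ 0.53030138 -0.18124796  0.07823771]
```

View pics/wrist4.png

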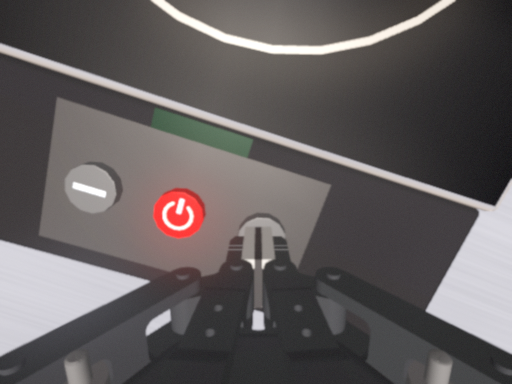

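The red key is up at (180, 213), and the fingertip is over the plus key at about (262, 232). I'll press it.

Call:
{"api": "carry_out", "payload": {"rows": [[[0,0,0.15],0],[[0,0,0.3],0],[[0,0,0.4],0],[[0,0,0.5],0],[[0,0,0.55],0],[[0,0,0.55],0]]}}

```text
clock: 7.15
ee_pos: [0.5317, -0.1823, 0.0746]
ee_rot: [[0.926, 0.378, 0.0], [0.378, -0.926, 0.0], [0.0, -0.0, -1.0]]
ft_force: [-0.3, 2.9, 4.2]
gripper_width: 0.0
grip_force: 2.0
```

Call:
{"api": "carry_out", "payload": {"rows": [[[0,0,0.1],0],[[0,0,0.13],0],[[0,0,0.13],0]]}}

```text
clock: 7.45
ee_pos: [0.5317, -0.1823, 0.0733]
ee_rot: [[0.926, 0.378, 0.0], [0.378, -0.926, 0.0], [0.001, -0.0, -1.0]]
ft_force: [-1.1, 2.7, 5.9]
gripper_width: 0.0001
grip_force: 2.9
```

The plus key takes 5.9 N at the same depth as the on/off key. I'll withdraw straight up, then check.

Call:
{"api": "carry_out", "payload": {"rows": [[[0,0,-1],0],[[0,0,-4],0],[[0,0,-8],0],[[0,0,-12],0],[[0,0,-16],0],[[0,0,-20],0],[[-3,0,-23],0],[[-6,0,-23],0],[[-6,0,-23],0],[[-6,0,-23],0]]}}

```text
clock: 8.45
ee_pos: [0.4755, -0.2057, 0.3031]
ee_rot: [[0.926, 0.377, 0.0], [0.377, -0.926, -0.001], [0.0, 0.001, -1.0]]
ft_force: [0.8, 0.5, -0.3]
gripper_width: 0.0
grip_force: 0.0
```

```bash
python3 - <<'E'
from fit import *
c=cam('wrist'); d=cam('side'); cv2.imwrite('pics/end.png',np.hstack([c[0]['frame'],d[0]['frame']])[:, 100:900])
E
```

```text
(no output)
```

View pics/end.png

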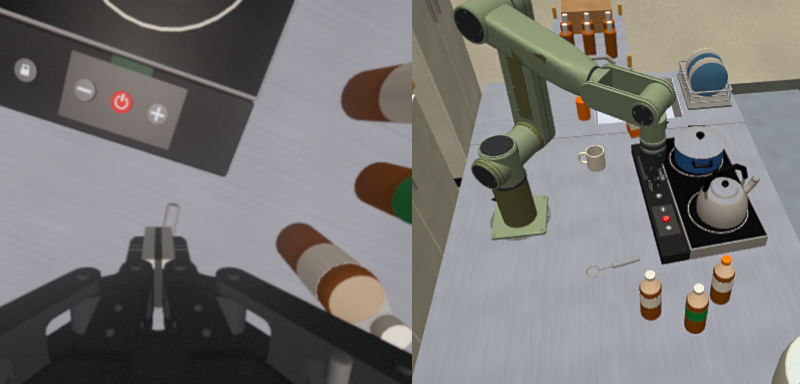

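The right zone's keys are up at (85, 90), (121, 102) and (157, 114). The arm is clear, and the kettle, casserole, mug, spoon and bottles look undisturbed.

```bash
python3 -c "
from bench import bot; print(bot.job_done())"
```

```text
the job is handed in; nothing more can be done
None
```

The kettle is on the right zone, so I pressed that zone's on/off key and then its plus key (about 6 N each); both sprang back, the arm is clear, nothing looks moved, and the job is handed in with no verdict shown.

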